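# Stack the spacers on the shaker's eccentric spindle

## Task

Rebuild the spacer stack on the spindle of the shaker drive: thread the wide bush on first and the narrow one on top of it, and push the stack down until the sliding collar below is fully home and every face sits flat on the next. The spindle stands off the centre of the unit in an unknown direction, so feel for it gently: its bearing must never take more than 40 N. Let go of the stack and leave the other things on the bench where they are.

Things in the scene. Friction and masses are not known exactly. Their poses are not given: they have to be found in the camera images.
- shaker: drive unit of an orbital shaker, a low white housing 130 x 130 x 40 mm, fixed to the worktop, its platform taken off; the side with a small black knob is -x; origin at the centre of its underside, z up. It carries the upright steel spindle and the dark collar
- shaker_top (a point): centre of the unit's top face, on the motor shaft's axis, 42 mm over the worktop. The upright steel spindle (21.5 mm diameter, flat 1.5 mm chamfer, end 64 mm above this point) is eccentric: axis 7 mm from this point, in an unmeasured direction, new each time. The shaft is held; sideways it does not give, downward its rubber-cushioned bearing yields 1 mm per 12 N and springs back. Limit 40 N
- collar (a joint): dark steel flange collar (66 mm across, 8 mm thick, level) already on the spindle; it slides with a steady drag of about 6 N and stays where left. Value: m pushed down from its highest place; 0: upper face 24 mm above shaker_top; 0.014: at its stop, fully home, upper face 10 mm above it. Starts at 0 to 0.004
- wide_center (a point): the wide spacer bush: plain aluminium ring 56 mm outside, 24 mm bore, 24 mm high, 0.1 to 0.2 kg, starting flat on the worktop; point at its centre, half-way up; z is the bore's axis
- narrow_center (a point): the narrow spacer bush: plain aluminium ring 42 mm outside, 24 mm bore, 24 mm high, 0.05 to 0.1 kg, starting flat on the worktop; point at its centre, half-way up; z is the bore's axis
- tape: roll of tape lying flat, 96 mm across, 25 mm high, not part of the job; origin at the centre of its underside
- petri: shallow round dish, 90 mm across, 14 mm high, not part of the job; origin at the centre of its underside
- tube: capped tube standing upright, 34 mm across, 113 mm high, not part of the job; origin at the centre of its underside
- canister: capped canister standing upright, 42 x 37 mm, 113 mm high, not part of the job; origin at the centre of its underside
- timer: small timer lying flat, 62 x 66 x 18 mm, not part of the job; origin at the centre of its underside
Mind the look-alikes: they are no part of the job. What is shaped like the part that bears narrow_center but turquoise is not meant.

How it is judged:
At the end, for the whole second after the job is handed in: Collar at its stop (within 1.5 mm); wide bush round the spindle on the collar, narrow bush round the spindle on the wide one, each within 2 mm of its seated height, 0.06 rad of upright and, seen from above, 11 mm of shaker_top, both at rest and released (value of joint collar above 0.0125 m and horizontal distance between each of wide_center, narrow_center and shaker_top below 0.011 m and z of wide_center in the frame of shaker_top between 0.02 and 0.0245 m and angle between each of wide_center, narrow_center's own z axis and vertical below 0.06 rad and linear speed of each of wide, narrow below 0.01 m/s and z of narrow_center in the frame of shaker_top between 0.044 and 0.0485 m); the robot touches nothing.
It fails at once if the shaker with its spindle and collar takes more than 40 N (contact force between shaker and anything else above 40 N).
It fails at once if a bystander is moved by more than 15 mm (distance of any of tape, petri, tube, canister, timer from where it was at the start of the episode above 0.015 m).
It also fails if it takes over 61 s, if anything falls off the work surface, if the arm or the gripper's body presses on something with over 40 N, if the wrist force passes 120 N, or if a joint passes its speed limit or range.

## Robot

A 7-joint arm with a two-finger parallel gripper is mounted at the origin on a cart in front of the work surface, level with it; the furniture and walls round the work are solid. World frame = base frame: x ahead of the robot, y to its left, z up, the work surface at z = 0. Lengths are in m, angles in rad, forces in N, time in s.
With the tool pointing down it reaches from about 0.4 to 0.875 m from the base axis. Payload 4.4 kg.
Tool frame: the origin (TCP) lies where the fingers leave the gripper's body, on its centre line; the fingertips stand 73 mm ahead of it and the grasp point (between the pads) lies robot.grasp_offset ahead of it (robot.grasp_offset is the distance from the TCP to the grasp point, in m); z points along the fingers, x is the direction in which the jaws open and shut, and the axes are right-handed (so a half turn about z gives the same grasp; the last joint's range is limited). The gripper opens to 85 mm and grips with 20 to 120 N. Pads are 22 mm wide; open, the fingers measure 114 mm over their backs; the gripper's body (76 mm by 85 mm) begins 54 mm behind the grasp point. The pads swing forward as they close: fully open they stand 13 mm farther back than shut.
Start: joints at [1.063, 0.628, 0.038, 1.517, -0.027, 0.996, -0.02], TCP at [0.278, -0.588, 0.304] pointing down, gripper open.
Joint ranges: [-3.06, 3.06], [-0.37, 2.12], [-1.25, 1.32], [0.18, 2.47], [-1.1, 4.24], [0.23, 1.98], [-2.94, 2.94]. Speed limits (rad/s): [2.57, 2.57, 3.14, 3.14, 3.14, 3.14, 3.14].

## Interface

Orientations are given as a 3x3 rotation matrix whose columns are the frame's x, y, z axes.
In Python, from plant import robot, read_camera, workorder, regions_of, landmark_of gives the robot as it stands.
- The arm moves only by the tool jog_arm, never from a script. Its argument "rows" is text: rows parted by semicolons, each of 7 numbers parted by spaces: the turn, a rotation vector about the tool's x, y, z in rad, then the shift along the tool's x, y, z in mm, then the opening, from -1 (shut) to 1 (fully open). A call has 1 to 12 rows; each row is the pose to reach, as a shift and turn from the pose measured when the call began, along the tool's axes at that moment; what a row does not reach only later rows make up. A row lasts 1/10 s, in which the tool goes at most 50 mm and 8.59 degrees, less where a joint would pass 70% of its speed; a pose out of reach is approached as far as the arm can. A call with a gripper value outside its range is refused whole. The fingers move at their own pace and stop on an object; the grip force is fixed at half the most. Time passes only in rows, so rows that repeat a pose let the fingers close. It gives the time, the measured TCP pose, the force and the opening at its end, in the units of the state.
- robot.state(): the state, without advancing time (a new reading comes with each control period).
- read_camera(name): name is "scene" or "side" or "wrist"; returns a dict with "image" (400x640x3 uint8, red, green, blue), "camera_matrix" (3x3 intrinsics, pixels), "D" ([k1, k2, p1, p2, k3] as OpenCV has them; the pictures are not rectified), "R" (3x3) and "t" (3): a world point X has camera coordinates R X + t; the wrist camera has in their place "T_tool_cam" (4x4, takes a point from camera to tool coordinates, whose origin is the TCP and whose axes are the tool frame's). Camera axes: x right, y down, z forward; pixel columns grow to the right and rows downward; lengths in m; the calibration is good to about 2 mm. A picture is of the moment at which its call begins: read the wrist's pose just before it. There is no depth.
- workorder.job_done(): hands the job in, once; it reports no verdict.
Trained networks look in a picture, given as the dict that the camera call returned (one of the last four; its "shot" number tells which), for a name from the list of things; names that differ only in an ending like _2 or _b are one class to them, and where a whole thing is asked for, a point or a joint stands for the part that bears it (a point fixed in the world has none). Each returns a list of dicts, best first, with "confidence" (0 to 1); they miss things now and then, are a little off and sometimes report something else, mostly with a low value. They report only what shows in the picture. A call takes as long as a camera call. They do not tell look-alikes from the thing itself.
- regions_of(picture, thing): "region" (400x640 bool, what is visible of it) and "at" ([row, column] in pixels, amid what is visible of it).
- landmark_of(picture, thing): "at" ([row, column] in pixels: a listed point, or the origin of a listed thing).
The state is a dict: "t": time; "joint_positions": joint angles; "joint_velocities": joint speeds; "effort": joint torques, N m; "tcp_pos": TCP position; "tool_rot": TCP orientation; "contact_force": force on the tool from outside, world axes, zero at the start; "moment": the same for the moment, N m; "width": opening from 0.0 (shut) to 1.0 (fully open).
Only numpy, scipy, OpenCV 4.12 (cv2) and the standard library are available. Lean on these libraries where they do the work, as an engineer would, in place of code of your own. Each camera call takes 0.05 s, during which the arm holds its last target.

## Working session

There is one attempt and no reset: what is moved stays moved. The work goes in short steps, Python scripts to look and compute and a tool call to move; the robot and the scene stay as the last step left them, time stands still between calls to the robot, and variables do not carry over. Pictures are saved under pics/ and viewed, and the job is handed in when it is done.

Besides the shell and the picture viewer there is one more tool, called after "Emit:" by a JSON object that holds its "fn" and its "kwargs". jog_arm: Moves the arm, as the interface text tells. Its arguments: {"type":"object","properties":{"rows":{"type":"string"}},"required":["rows"]}

```bash
ls; mkdir -p pics; python3 - <<'E'
from plant import robot, read_camera, workorder, regions_of, landmark_of
import cv2, numpy as np
s=robot.state()
print({k:np.round(v,3) for k,v in s.items()}, robot.grasp_offset)
for n in ["scene","side","wrist"]:
    p=read_camera(n); cv2.imwrite(f"pics/{n}0.png",p["image"][:,:,::-1])
    print(n,p["shot"],p["camera_matrix"].round(1).tolist(),p["D"],p.get("R"),p.get("t"),p.get("T_tool_cam"))
    for th in ["wide_center","narrow_center","shaker_top","shaker","tape","petri","tube","canister","timer"]:
        print(th,[(np.round(d["at"],1).tolist(),round(d["confidence"],2)) for d in landmark_of(p,th)])
print(robot.state()["t"])
E
```

```text
pics
{'t': np.float64(0.0), 'joint_positions': array([ 1.063,  0.629,  0.038,  1.518, -0.027,  0.996, -0.02 ]), 'joint_velocities': array([-0.   , -0.001,  0.001,  0.   , -0.   ,  0.001, -0.   ]), 'effort': array([-0.0000e+00, -5.6341e+01,  1.2260e+00, -1.9345e+01,  1.1000e-02,
        1.1000e-02,  0.0000e+00]), 'tcp_pos': array([ 0.278, -0.587,  0.303]), 'tool_rot': array([[ 0.428, -0.904, -0.001],
       [-0.904, -0.428,  0.002],
       [-0.002,  0.   , -1.   ]]), 'contact_force': array([ 0.105, -0.685, -0.705]), 'moment': array([ 0.011, -0.018, -0.065]), 'width': np.float64(0.997)} 0.0539
scene 1 [[379.2, 0.0, 319.8], [0.0, 379.2, 192.4], [0.0, 0.0, 1.0]] [0.01802798 0.         0.         0.         0.        ] [[-0.65739906 -0.75353684  0.00294954]
 [-0.32839273  0.28296835 -0.90115877]
 [ 0.67822171 -0.59338954 -0.43347915]] [0.35397181 0.21269238 0.80722165] None
wide_center [([184.2, 391.8], 0.72)]
narrow_center [([244.4, 282.8], 0.74), ([253.6, 245.0], 0.57), ([235.3, 236.8], 0.48)]
shaker_top [([190.9, 326.4], 0.93)]
shaker [([204.4, 327.9], 0.61)]
tape [([193.9, 434.4], 0.7
[... 516 characters left out ...]
.4], 0.61), ([166.3, 332.8], 0.27)]
petri [([216.2, 387.3], 0.53)]
tube [([244.8, 388.9], 0.83)]
canister [([167.3, 334.5], 0.77), ([275.4, 347.9], 0.46)]
timer [([166.6, 249.4], 0.64)]
wrist 3 [[316.6, 0.0, 320.3], [0.0, 316.6, 200.9], [0.0, 0.0, 1.0]] [-0.06221131  0.          0.          0.          0.        ] None None [[ 9.99999249e-01  8.08416573e-05 -1.22268924e-03 -1.14010261e-03]
 [ 2.81819519e-04  9.55899618e-01  2.93693446e-01 -7.42843421e-02]
 [ 1.19251085e-03 -2.93693570e-01  9.55898878e-01 -7.11383174e-02]
 [ 0.00000000e+00  0.00000000e+00  0.00000000e+00  1.00000000e+00]]
wide_center []
narrow_center []
shaker_top []
shaker []
tape []
petri []
tube []
canister []
timer []
1.5
```

View pics/scene0.png

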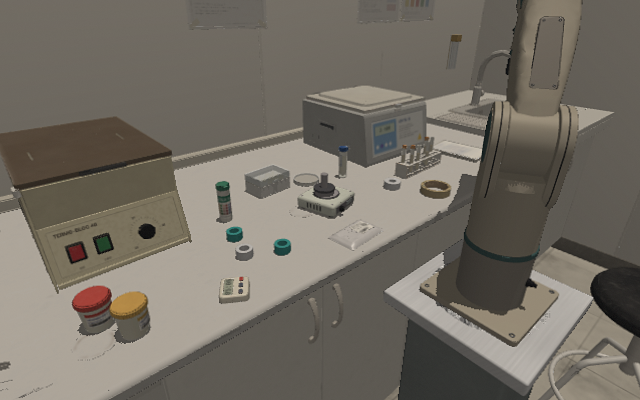

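View pics/side0.png

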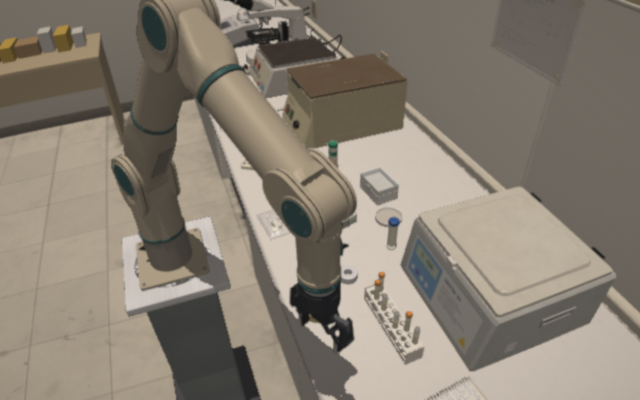

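```bash
python3 - <<'E'
import cv2
a=cv2.imread('pics/scene0.png')[130:330,200:460];b=cv2.imread('pics/side0.png')[130:350,220:440]
cv2.imwrite('pics/scene0z.png',cv2.resize(a,None,fx=3,fy=3,interpolation=cv2.INTER_CUBIC)[:600])
cv2.imwrite('pics/side0z.png',cv2.resize(b,None,fx=2.7,fy=2.7,interpolation=cv2.INTER_CUBIC)[:600])
E
```

```text
(no output)
```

View pics/scene0z.png

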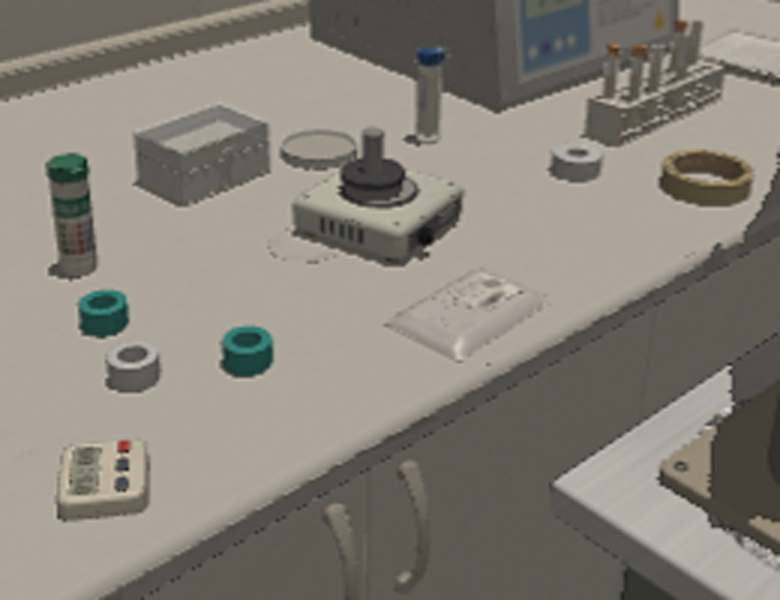

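View pics/side0z.png

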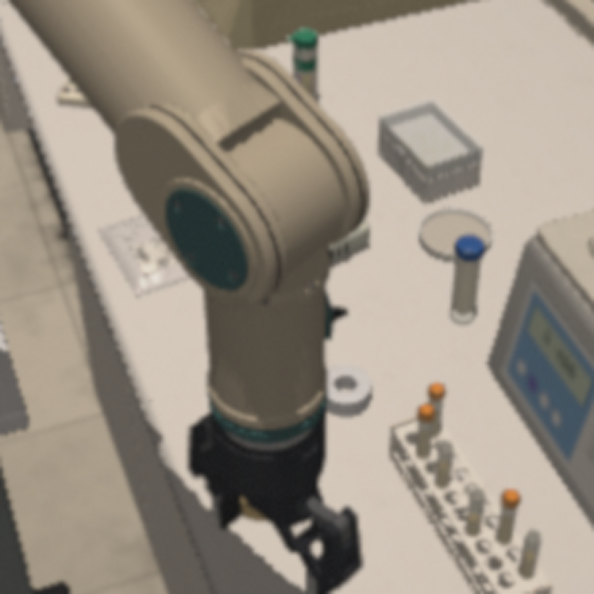

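```bash
cat > h.py <<'E'
from plant import robot, read_camera, workorder, regions_of, landmark_of
import cv2, numpy as np
def ray(p,uv,s=None):
    n=cv2.undistortPoints(np.array([[uv]],float),p["camera_matrix"],np.array(p["D"]))[0,0]
    d=np.array([n[0],n[1],1.])
    if p.get("R") is not None:
        R=np.array(p["R"]);t=np.array(p["t"]);return -R.T@t,R.T@d
    T=p["T_tool_cam"];A=s["tool_rot"]
    return s["tcp_pos"]+A@T[:3,3],A@(T[:3,:3]@d)
def onz(p,uv,z,s=None):
    o,d=ray(p,uv,s);return o+d*(z-o[2])/d[2]
def proj(p,X,s=None):
    X=np.atleast_2d(X).astype(float)
    if p.get("R") is not None: C=X@np.array(p["R"]).T+np.array(p["t"])
    else:
        T=p["T_tool_cam"];Y=(X-s["tcp_pos"])@s["tool_rot"];C=(Y-T[:3,3])@T[:3,:3]
    return cv2.projectPoints(C,np.zeros(3),np.zeros(3),p["camera_matrix"],np.array(p["D"]))[0][:,0]
E
python3 - <<'E'
import numpy as np
from h import *
p=dict(camera_matrix=np.array([[379.2,0,319.8],[0,379.2,192.4],[0,0,1]]),D=[.01802798,0,0,0,0],R=np.array([[-0.65739906,-0.75353684,0.00294954],[-0.32839273,0.28296835,-0.90115877],[0.67822171,-0.59338954,-0.43347915]]),t=np.array([0.35397181,0.21269238,0.80722165]))
for n,(u,v),z in [("wide",(391.8,184.2),.012),("narrow",(245,253.6),.012),("top",(326.4,190.9),.042),("spindletop",(324.3,174.5),.106),("turq",(282.8,244.4),.012),("turq2",(236.8,235.3),.012),("tape",(434.4,193.9),0),("petri",(307,182),0),("tube",(343.7,172.8),0),("can",(226.6,219.4),0),("timer",(233.4,296.6),0)]:
    x=onz(p,(u,v),z); print(n,x.round(3),np.hypot(*x[:2]).round(3),"turn",0)
s=robot.state();print(s["tcp_pos"],s["tool_rot"])
E
```

```text
wide [ 0.472 -0.264  0.012] 0.54 turn 0
narrow [0.444 0.321 0.012] 0.548 turn 0
top [ 0.53  -0.019  0.042] 0.53 turn 0
spindletop [0.518 0.001 0.106] 0.518 turn 0
turq [0.416 0.229 0.012] 0.475 turn 0
turq2 [0.529 0.294 0.012] 0.605 turn 0
tape [ 0.348 -0.33   0.   ] 0.48 turn 0
petri [ 0.693 -0.076  0.   ] 0.697 turn 0
tube [ 0.669 -0.231  0.   ] 0.708 turn 0
can [0.641 0.264 0.   ] 0.693 turn 0
timer [0.34  0.412 0.   ] 0.535 turn 0
[ 0.27795385 -0.5875858   0.30392625] [[ 4.27557875e-01 -9.03987975e-01  7.04033327e-05]
 [-9.03987977e-01 -4.27557876e-01  1.18932993e-05]
 [ 1.93500998e-05 -6.87288401e-05 -9.99999997e-01]]
```

Emit:
{"fn": "jog_arm", "kwargs": {"rows": "0 0 0 -210 -314 55 1;0 0 0 -210 -314 55 1;0 0 0 -210 -314 55 1;0 0 0 -210 -314 55 1;0 0 0 -210 -314 55 1;0 0 0 -210 -314 55 1;0 0 0 -210 -314 55 1;0 0 0 -210 -314 55 1;0 0 0 -210 -314 55 1;0 0 0 -210 -314 55 1"}}

```text
t: 2.5
tcp_pos: [0.4724, -0.2631, 0.2489]
tool_rot: [[0.429, -0.903, -0.0], [-0.903, -0.429, -0.0], [0.0, 0.0, -1.0]]
contact_force: [0.4, -0.3, 0.8]
width: 1.001
```

```bash
python3 - <<'E'
from h import *
s=robot.state();p=read_camera("wrist")
cv2.imwrite("pics/w1.png",p["image"][:,:,::-1])
print(s["t"],s["tcp_pos"],s["tool_rot"].round(4).tolist(),robot.grasp_offset)
import pickle;pickle.dump((s,p),open("w1.pkl","wb"))
for d in landmark_of(p,"wide_center"): print(d, onz(p,d["at"][::-1],.012,s))
print(proj(p,[.472,-.264,.012],s))
E
```

```text
2.5 [ 0.47236908 -0.26307855  0.24893689] [[0.4293, -0.9032, -0.0001], [-0.9032, -0.4293, -0.0004], [0.0003, 0.0002, -1.0]] 0.0539
{'at': [178.5, 326.3], 'confidence': 0.83} [ 0.47697475 -0.26592673  0.012     ]
[[322.40469564 182.07841414]]
```

View pics/w1.png

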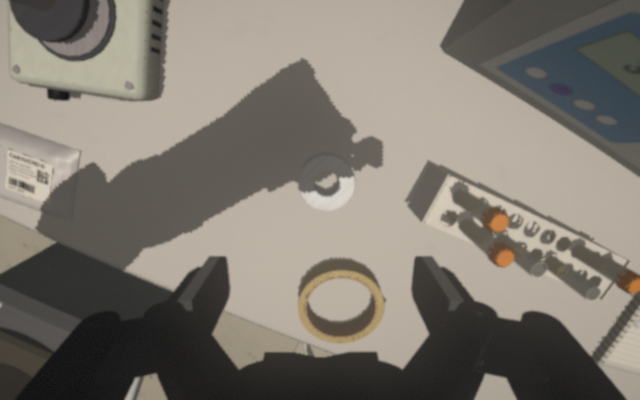

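Emit:
{"fn": "jog_arm", "kwargs": {"rows": "0 0 0 4.5 -3 100 1;0 0 0 4.5 -3 100 1;0 0 0 4.5 -3 100 1;0 0 0 4.5 -3 100 1"}}

```text
t: 3.0
tcp_pos: [0.475, -0.2691, 0.1492]
tool_rot: [[0.424, -0.906, -0.002], [-0.906, -0.424, -0.001], [-0.0, 0.002, -1.0]]
contact_force: [0.9, -0.9, 0.1]
width: 0.998
```

```bash
cat >> h.py <<'E'
def ringfit(p,s,th,ztop,R,near=None):
    "fit outline of ring's top outer rim (radius R at ztop)+bottom: use region and optimise silhouette"
    best=None
    for d in regions_of(p,th):
        print("reg",d["at"],d["confidence"],d["region"].sum())
        if best is None and (near is None or np.hypot(*(np.array(d["at"])[::-1]-near))<60): best=d
    return best
def ringmodel(p,s,c,z0,z1,R,n=60):
    a=np.linspace(0,2*np.pi,n,endpoint=False)
    P=[[c[0]+R*np.cos(t),c[1]+R*np.sin(t),z] for z in (z0,z1) for t in a]
    u=proj(p,P,s).astype(np.float32)
    m=np.zeros((1600,2560),np.uint8)
    cv2.fillConvexPoly(m,cv2.convexHull(np.round(u*4).astype(np.int32)),1)
    return cv2.resize(m.astype(np.float32),(640,400),interpolation=cv2.INTER_AREA)
def silfit(p,s,reg,c0,z0,z1,R):
    from scipy.optimize import minimize
    # fill bore
    cs,_=cv2.findContours(reg.astype(np.uint8),cv2.RETR_EXTERNAL,cv2.CHAIN_APPROX_NONE)
    k=max(cs,key=cv2.contourArea);f=np.zeros((400,640),np.uint8);cv2.drawContours(f,[k],-1,1,-1)
    fun=lambda c:np.abs(ringmodel(p,s,c,z0,z1,R)-f).sum()
    r=minimize(fun,c0,method="Nelder-Mead",options=dict(initial_simplex=[c0,[c0[0]+.005,c0[1]],[c0[0],c0[1]+.005]],xatol=1e-4,fatol=.5))
    return r.x,r.fun,f.sum()
def save(p,name,pts=[],crop=None,k=1):
    im=p["image"][:,:,::-1].copy()
    for u in pts: cv2.circle(im,tuple(int(round(v)) for v in u),1,(0,0,255),-1)
    if crop: im=im[crop[0]:crop[1],crop[2]:crop[3]]
    cv2.imwrite("pics/"+name,cv2.resize(im,None,fx=k,fy=k,interpolation=cv2.INTER_CUBIC))
E
python3 - <<'E'
from h import *
s=robot.state();p=read_camera("wrist")
print(s["t"],s["tcp_pos"])
b=ringfit(p,s,"wide_center",.024,.028)
c,f,n=silfit(p,s,b["region"],[.477,-.266],0,.024,.028);print(c,f,n)
a=np.linspace(0,6.28,60)
P=[[c[0]+r*np.cos(t),c[1]+r*np.sin(t),.024] for r in(.028,.012) for t in a]
save(p,"w2.png",proj(p,P,s))
d=np.array([c[0],c[1],0])-s["tcp_pos"];print("tool delta mm",(s["tool_rot"].T@d*1000).round(1))
E
```

```text
3.0 [ 0.47498354 -0.26910829  0.14917518]
reg [221.7, 317.2] 0.69 5048
[ 0.47490865 -0.26704046] 202.4375 5600
tool delta mm [ -1.9  -1.1 149.2]
```

View pics/w2.png

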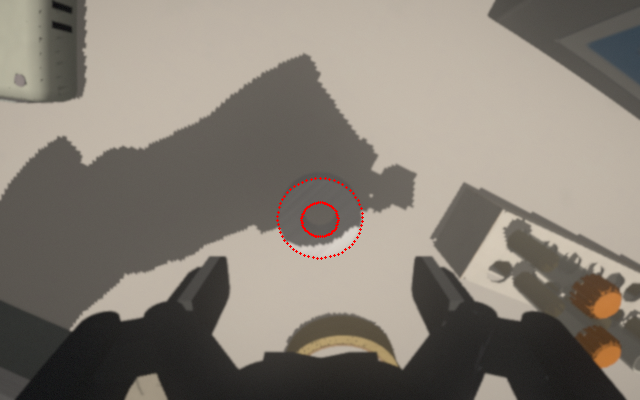

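Emit:
{"fn": "jog_arm", "kwargs": {"rows": "0 0 0 -2 -1 40 1;0 0 0 -2 -1 75 1;0 0 0 -2 -1 75 1;0 0 0 -2 -1 75 1"}}

```text
t: 3.5
tcp_pos: [0.4783, -0.2681, 0.0792]
tool_rot: [[0.424, -0.906, 0.007], [-0.906, -0.424, -0.005], [0.007, -0.004, -1.0]]
contact_force: [0.1, -1.4, -0.2]
width: 1.001
```

```bash
python3 - <<'E'
from h import *
s=robot.state();p=read_camera("wrist")
print(s["t"],s["tcp_pos"],s["tool_rot"].round(4).tolist())
save(p,"w3.png")
c=[.4749,-.267,0]
print(s["tool_rot"].T@(c-s["tcp_pos"])*1000)
E
```

```text
3.5 [ 0.4782691  -0.26814928  0.07924495] [[0.4241, -0.9056, 0.0065], [-0.9056, -0.4242, -0.005], [0.0073, -0.0038, -1.0]]
[-3.05031593  2.86415571 79.21442934]
```

View pics/w3.png

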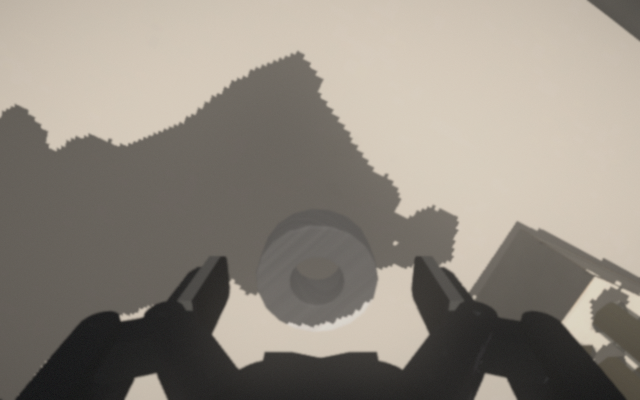

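Emit:
{"fn": "jog_arm", "kwargs": {"rows": "-.004 -.007 0 -3 3 5 1;-.004 -.007 0 -3 3 5 1;-.004 -.007 0 -3 3 5 1;-.004 -.007 0 -3 3 5 1"}}

```text
t: 3.95
tcp_pos: [0.475, -0.2671, 0.0752]
tool_rot: [[0.424, -0.906, 0.002], [-0.906, -0.424, -0.001], [0.002, -0.001, -1.0]]
contact_force: [0.5, -0.7, 0.1]
width: 1.0
```

```bash
python3 - <<'E'
from h import *
s=robot.state();p=read_camera("wrist")
print(s["t"],s["tcp_pos"],s["tool_rot"].round(4).tolist())
b=ringfit(p,s,"wide_center",.024,.028)
c,f,n=silfit(p,s,b["region"],[.475,-.267],0,.024,.028);print(c,f,n)
a=np.linspace(0,6.28,60)
P=[[c[0]+r*np.cos(t),c[1]+r*np.sin(t),.024] for r in(.028,.012) for t in a]
save(p,"w4.png",proj(p,P,s))
c=[*c,0]
print(s["tool_rot"].T@(c-s["tcp_pos"])*1000)
E
```

```text
3.95 [ 0.47498596 -0.26707034  0.07521005] [[0.4242, -0.9056, 0.002], [-0.9056, -0.4242, -0.0014], [0.0021, -0.0012, -1.0]]
reg [276.2, 322.8] 0.83 11597
[ 0.47434722 -0.26727382] 441.9375 12365
[-0.24700859  0.75517025 75.20883649]
```

View pics/w4.png

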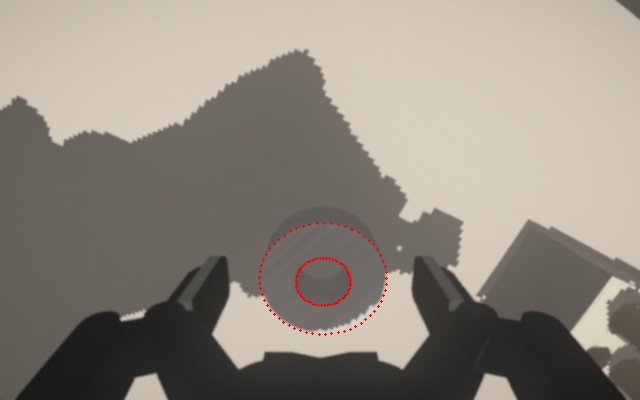

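Emit:
{"fn": "jog_arm", "kwargs": {"rows": "-.001 -.002 0 0 0.5 1 -1;-.001 -.002 0 0 0.5 1 -1;-.001 -.002 0 0 0.5 1 -1;-.001 -.002 0 0 0.5 1 -1;-.001 -.002 0 0 0.5 1 -1;-.001 -.002 0 0 0.5 1 -1;-.001 -.002 0 0 0.5 1 -1;-.001 -.002 0 0 0.5 1 -1"}}

```text
t: 4.85
tcp_pos: [0.4745, -0.2674, 0.0744]
tool_rot: [[0.424, -0.906, 0.0], [-0.906, -0.424, 0.0], [0.0, -0.0, -1.0]]
contact_force: [-2.1, -0.3, 6.6]
width: 0.633
```

Emit:
{"fn": "jog_arm", "kwargs": {"rows": "0 0 0 0 0 -50 -1;0 0 0 0 0 -100 -1;0 0 0 -217 -75 -175 -1;0 0 0 -217 -75 -175 -1;0 0 0 -217 -75 -175 -1;0 0 0 -217 -75 -175 -1;0 0 0 -217 -75 -175 -1;0 0 0 -217 -75 -175 -1;0 0 0 -217 -75 -175 -1;0 0 0 -217 -75 -175 -1;0 0 0 -217 -75 -175 -1"}}

```text
t: 5.95
tcp_pos: [0.4502, -0.0406, 0.249]
tool_rot: [[0.421, -0.907, -0.001], [-0.907, -0.421, -0.001], [0.0, 0.001, -1.0]]
contact_force: [-0.3, 1.0, -1.4]
width: 0.635
```

```bash
python3 - <<'E'
from h import *
import pickle
s=robot.state();p=read_camera("wrist");q=read_camera("side")
pickle.dump((s,p,q),open("w5.pkl","wb"))
print(s["t"],s["tcp_pos"],s["tool_rot"].round(4).tolist(),s["width"],s["contact_force"])
save(p,"w5.png");save(q,"s5.png",crop=(130,330,240,480),k=3)
for d in landmark_of(p,"shaker_top"): print(d,onz(p,d["at"][::-1],.042,s))
E
```

```text
5.95 [ 0.45020946 -0.04061606  0.24895516] [[0.4211, -0.907, -0.001], [-0.907, -0.4211, -0.0006], [0.0002, 0.0011, -1.0]] 0.6346754441840554 [-0.32251457  1.03229559 -1.35329083]
{'at': [102.4, 323.8], 'confidence': 0.98} [ 0.51934137 -0.01021949  0.042     ]
```

View pics/w5.png

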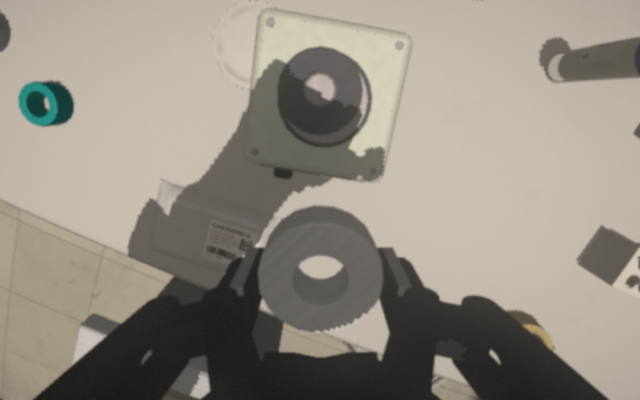

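View pics/s5.png

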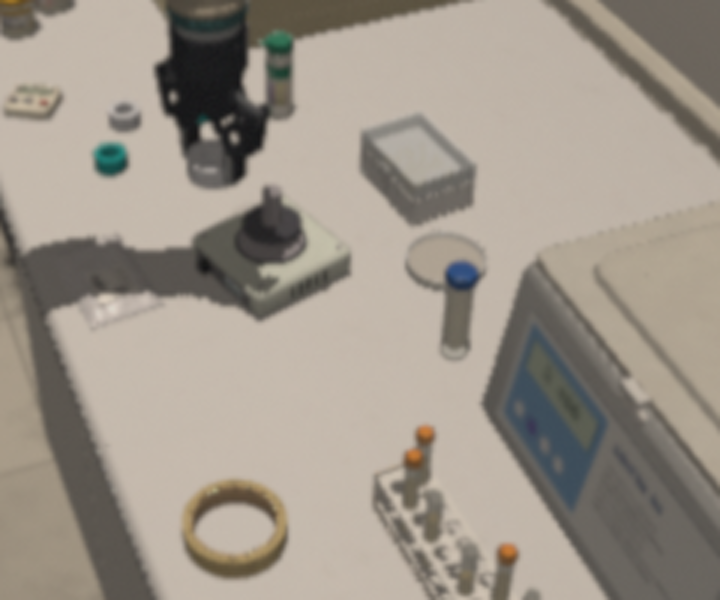

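```bash
python3 - <<'E'
from h import *
import pickle
s,p,q=pickle.load(open("w5.pkl","rb"))
save(p,"w5z.png",crop=(20,170,230,430),k=4)
save(p,"w5b.png",crop=(200,340,240,400),k=4)
g=cv2.cvtColor(p["image"][65:115,295:350],cv2.COLOR_RGB2GRAY)
cv2.imwrite("pics/w5zz.png",cv2.resize(cv2.equalizeHist(g),None,fx=10,fy=10,interpolation=cv2.INTER_NEAREST))
E
```

```text
(no output)
```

View pics/w5z.png

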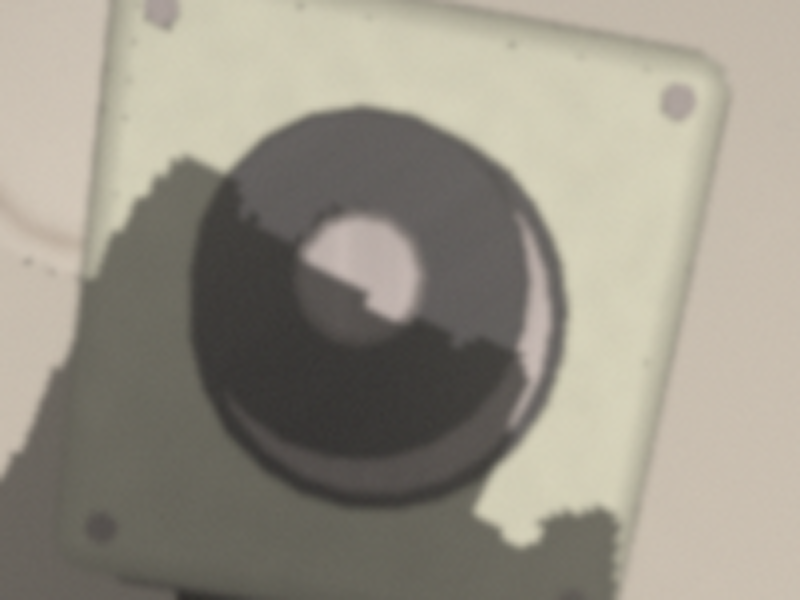

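View pics/w5zz.png

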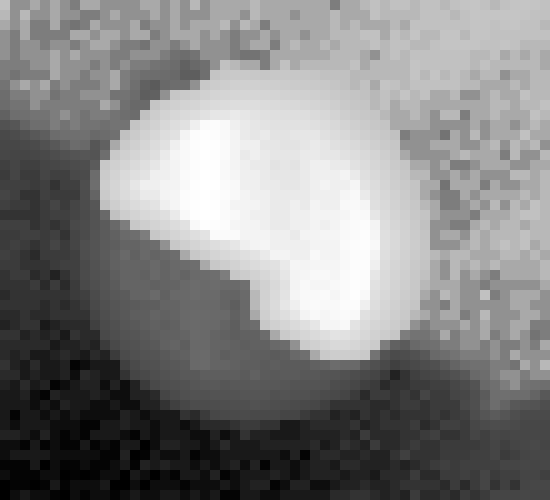

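View pics/w5b.png

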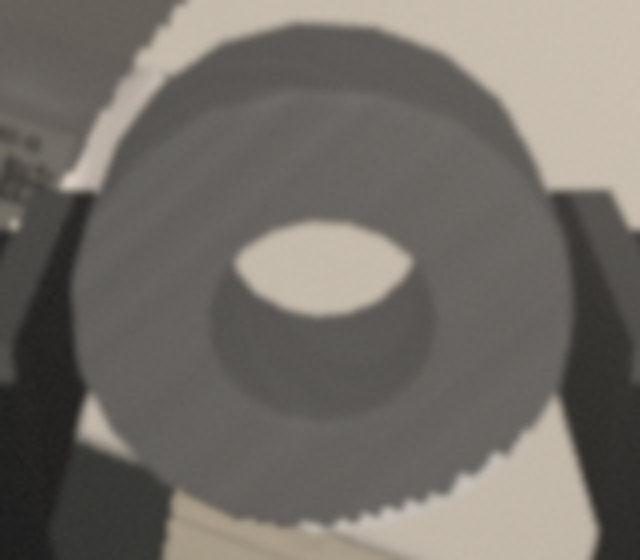

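```bash
python3 - <<'E'
from h import *
import pickle
from scipy.optimize import least_squares
s,p,q=pickle.load(open("w5.pkl","rb"))
A=s["tool_rot"];a=np.linspace(0,2*np.pi,360,endpoint=False)
def circ_w(c,z,r): return np.c_[c[0]+r*np.cos(a),c[1]+r*np.sin(a),0*a+z]
def circ_t(x,y,z,r): return (np.c_[x+r*np.cos(a),y+r*np.sin(a),0*a+z])@A.T+s["tcp_pos"]
def ext(u): return u[:,0].min(),u[:,0].max(),u[:,1].min(),u[:,1].max()
# bush: extents measured, top outer & bore
mo=np.array([240+72/4,240+573/4,200+525/4])-.4; mb=np.array([240+210/4,240+435/4,200+222/4,200+420/4])-.4
def f(v):
    o=ext(proj(p,circ_t(v[0],v[1],v[2],.028),s));b=ext(proj(p,circ_t(v[0],v[1],v[2],.012),s))
    return np.r_[np.array(o)[[0,1,3]]-mo,np.array(b)-mb]
r=least_squares(f,[0,0,.05]);print("bush top in tool",r.x*1000,r.fun.round(2))
b=r.x
# spindle edge refine: gradient sampling
g=cv2.GaussianBlur(cv2.cvtColor(p["image"],cv2.COLOR_RGB2GRAY),(0,0),.7).astype(np.float32)
def rim(c,rr,z=.1045):
    u=proj(p,circ_w(c,z,rr),s).astype(np.float32)
    return cv2.remap(g,u[:,:1],u[:,1:],cv2.INTER_LINEAR)[:,0]
def cost(c): 
    d=np.abs(rim(c,.0100)-rim(c,.0117)); return -d.clip(0,40).mean()
c0=onz(p,(320.5,88.9),.105,s);print("spindle guess",c0)
best=min(((cost((c0[0]+i*2e-4,c0[1]+j*2e-4)),c0[0]+i*2e-4,c0[1]+j*2e-4) for i in range(-25,26) for j in range(-25,26)))
print(best)
c=best[1:]
pts=np.vstack([proj(p,circ_w(c,.1045,.01075),s)[::4],proj(p,circ_w(c,.030+.036,.033),s)[::4]])
im=cv2.resize(p["image"][20:170,230:430,::-1],None,fx=4,fy=4,interpolation=cv2.INTER_CUBIC)
for u in pts: cv2.circle(im,(int((u[0]+.5-230)*4),int((u[1]+.5-20)*4)),1,(0,0,255),-1)
cv2.imwrite("pics/fit5.png",im)
im=cv2.resize(p["image"][200:340,240:400,::-1],None,fx=4,fy=4,interpolation=cv2.INTER_CUBIC)
for u in np.vstack([proj(p,circ_t(b[0],b[1],z,rr),s)[::3] for z in(b[2],b[2]+.024) for rr in (.028,.012)]): cv2.circle(im,(int((u[0]+.5-240)*4),int((u[1]+.5-200)*4)),1,(0,0,255),-1)
cv2.imwrite("pics/fit5b.png",im)
d=A.T@(np.array([*c,.106])-s["tcp_pos"]);print("spindle top in tool",d*1000)
E
```

```text
bush top in tool [-1.32661834  0.35257863 52.22618697] [-0.49  0.5   0.92  1.06 -1.07  0.6  -1.51]
spindle guess [ 0.52558472 -0.00427708  0.105     ]
(np.float32(-26.027864), np.float64(0.5245847242975712), np.float64(-0.0036770753557762124))
spindle top in tool [ -2.20451618 -83.17732958 142.8601361 ]
```

View pics/fit5.png

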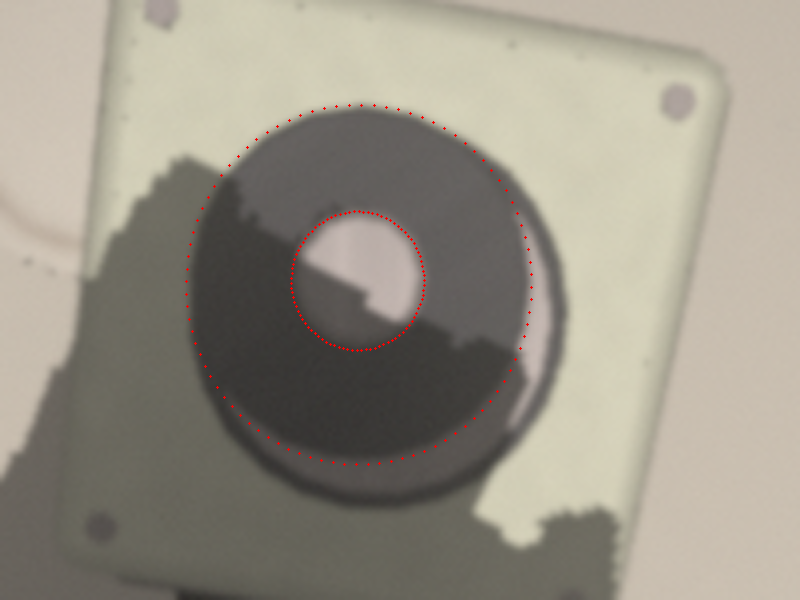

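View pics/fit5b.png

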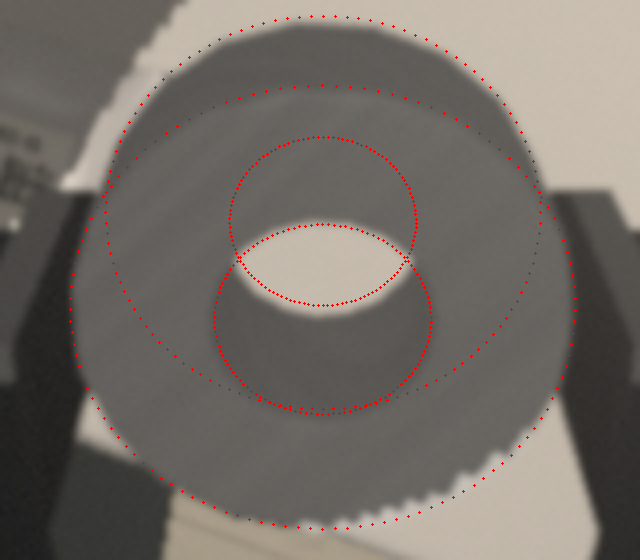

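Emit:
{"fn": "jog_arm", "kwargs": {"rows": "0 0.001 0 -1 -50 0 -1;0 0.001 0 -1 -83.5 0 -1;0 0.001 0 -1 -83.5 30 -1;0 0.001 0 -1 -83.5 54 -1;0 0.001 0 -1 -83.5 54 -1;0 0.001 0 -1 -83.5 54 -1;0 0.001 0 -1 -83.5 54 -1"}}

```text
t: 6.8
tcp_pos: [0.5262, -0.0045, 0.1961]
tool_rot: [[0.421, -0.907, 0.002], [-0.907, -0.421, -0.001], [0.002, -0.001, -1.0]]
contact_force: [0.8, -0.2, -0.5]
width: 0.634
```

```bash
cat > look.py <<'E'
from h import *
import pickle,sys
n=sys.argv[1]
s=robot.state();p=read_camera("wrist");q=read_camera("side");r=read_camera("scene")
pickle.dump((s,p,q,r),open(n+".pkl","wb"))
print(s["t"],s["tcp_pos"].round(4),s["tool_rot"].round(4).tolist(),s["width"],s["contact_force"])
f=cv2.resize
im=np.hstack([f(p["image"][180:380,230:410],(360,400)),f(q["image"][160:260,275:365],(360,400)),f(r["image"][120:230,275:374],(360,400))]) 
cv2.imwrite(f"pics/{n}.png",f(im,(800,296*1))[:,:,::-1])
E
python3 look.py a6
python3 - <<'E'
from h import *
s=robot.state();c=np.array([.5246,-.0037,.106]);print(s["tool_rot"].T@(c-s["tcp_pos"])*1000)
E
```

```text
6.8 [ 0.5262 -0.0045  0.1961] [[0.421, -0.907, 0.0016], [-0.907, -0.421, -0.0012], [0.0018, -0.001, -1.0]] 0.6342616188276836 [ 0.75028367 -0.2474651  -0.54036554]
[-1.24929918  1.28080491 90.13896988]
```

View pics/a6.png

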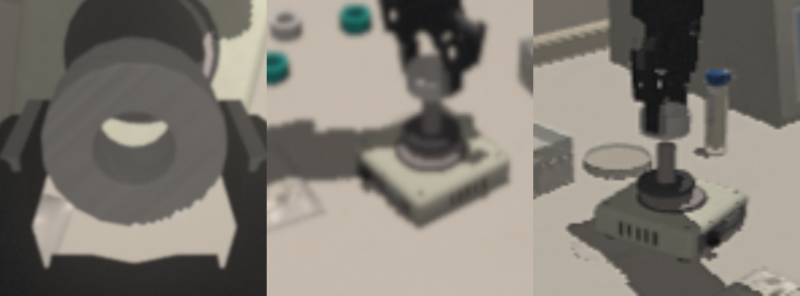

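```bash
python3 - <<'E'
from h import *
import pickle
s,p,q,r=pickle.load(open("a6.pkl","rb"))
A=s["tool_rot"];a=np.linspace(0,2*np.pi,180,endpoint=False)
def C(x,y,z,R): return np.c_[x+R*np.cos(a),y+R*np.sin(a),0*a+z]
b=s["tcp_pos"]
out=[]
for cam,(r0,c0) in ((q,(160,290)),(r,(120,290))):
    im=cam["image"][r0:r0+80,c0:c0+60,::-1]
    im=cv2.resize(im,None,fx=6,fy=6,interpolation=cv2.INTER_CUBIC)
    im2=im.copy()
    for P in [C(.5246,-.0037,.105,.01075),C(.5246,-.0037,.066,.01075),C(b[0],b[1],b[2]-.0744,.028),C(b[0],b[1],b[2]-.0504,.028)]:
        for u in proj(cam,P): cv2.circle(im2,(int((u[0]+.5-c0)*6),int((u[1]+.5-r0)*6)),1,(0,0,255),-1)
    out+=[im,im2]
cv2.imwrite("pics/ov6.png",cv2.resize(np.hstack(out),(800,267)))
cv2.imwrite("pics/ov6s.png",np.hstack(out[:2]));cv2.imwrite("pics/ov6r.png",np.hstack(out[2:]))
E
```

```text
(no output)
```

View pics/ov6s.png

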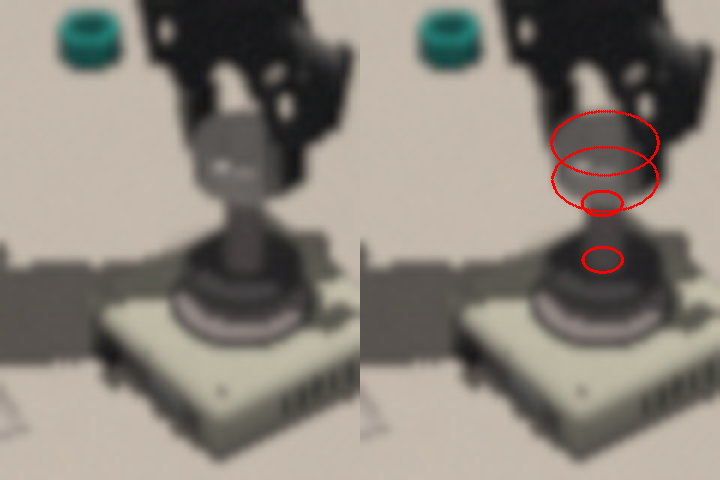

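View pics/ov6r.png

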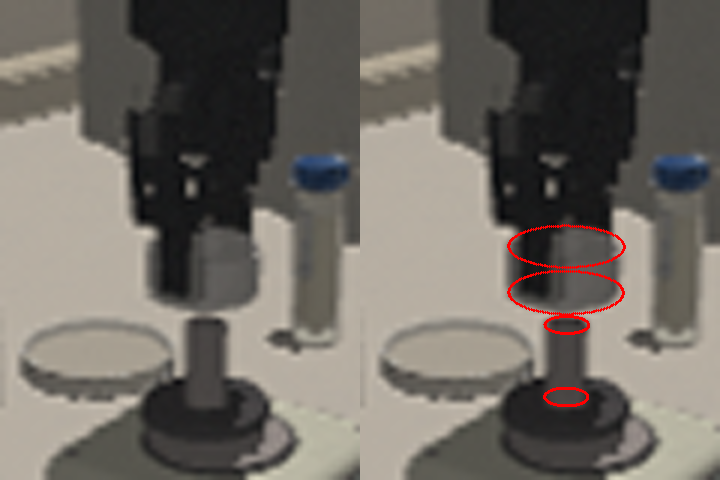

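Emit:
{"fn": "jog_arm", "kwargs": {"rows": "-.001 -.002 0 0.3 1 6 -1;-.001 -.002 0 0.3 1 12 -1;-.001 -.002 0 0.3 1 12 -1;-.001 -.002 0 0.3 1 12 -1;-.001 -.002 0 0.3 1 12 -1"}}

```text
t: 7.45
tcp_pos: [0.5254, -0.0049, 0.1841]
tool_rot: [[0.422, -0.907, 0.0], [-0.907, -0.422, 0.0], [-0.0, -0.0, -1.0]]
contact_force: [-0.6, -0.0, -1.2]
width: 0.631
```

```bash
python3 - <<'E'
from h import *
s=robot.state();c=np.array([.5246,-.0037,.106]);print(s["tool_rot"].T@(c-s["tcp_pos"])*1000,s["tool_rot"][:,2],s["contact_force"],s["moment"])
E
```

```text
[-1.3861109   0.23640712 78.09700405] [ 7.03932489e-05  3.19932928e-04 -9.99999946e-01] [-0.64877901 -0.03392086 -1.1931733 ] [ 0.01678659 -0.01133877 -0.05886716]
```

Emit:
{"fn": "jog_arm", "kwargs": {"rows": "0 0 0 0 0 1 -1;0 0 0 0 0 2 -1;0 0 0 0 0 3 -1;0 0 0 0 0 4 -1;0 0 0 0 0 5 -1;0 0 0 0 0 5 -1;0 0 0 0 0 5 -1"}}

```text
t: 8.15
tcp_pos: [0.5254, -0.0049, 0.1791]
tool_rot: [[0.421, -0.907, 0.0], [-0.907, -0.421, 0.0], [-0.0, -0.0, -1.0]]
contact_force: [-0.7, 0.2, -1.2]
width: 0.633
```

Emit:
{"fn": "jog_arm", "kwargs": {"rows": "0 0 0 0 0 .7 -1;0 0 0 0 0 1.4 -1;0 0 0 0 0 2 -1;0 0 0 0 0 2 -1"}}

```text
t: 8.55
tcp_pos: [0.5253, -0.0049, 0.177]
tool_rot: [[0.421, -0.907, -0.0], [-0.907, -0.421, 0.0], [-0.0, 0.0, -1.0]]
contact_force: [-0.6, -0.1, -1.1]
width: 0.633
```

Emit:
{"fn": "jog_arm", "kwargs": {"rows": "0 0 0 0 0 1 -1;0 0 0 0 0 2 -1;0 0 0 0 0 3 -1;0 0 0 0 0 3 -1"}}

```text
t: 8.95
tcp_pos: [0.5252, -0.0049, 0.1738]
tool_rot: [[0.422, -0.907, -0.0], [-0.907, -0.422, 0.0], [-0.0, 0.0, -1.0]]
contact_force: [-0.5, 0.5, -1.4]
width: 0.632
```

```bash
python3 look.py a7
```

```text
8.95 [ 0.5252 -0.0049  0.1738] [[0.4215, -0.9068, -0.0004], [-0.9068, -0.4215, 0.0003], [-0.0005, 0.0003, -1.0]] 0.6323640837141693 [-0.5052841   0.4906554  -1.43706636]
```

View pics/a7.png

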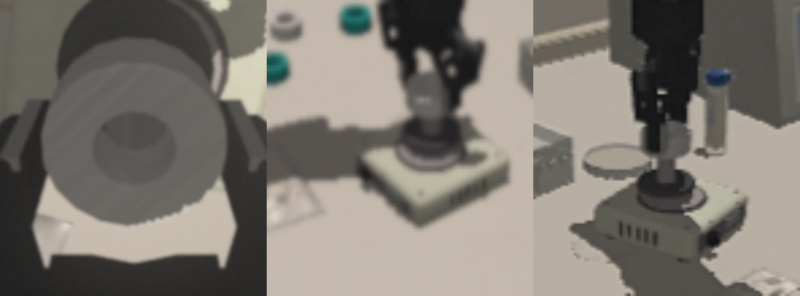

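Emit:
{"fn": "jog_arm", "kwargs": {"rows": "0 0 0 0 0 2 -1;0 0 0 0 0 4 -1;0 0 0 0 0 6 -1;0 0 0 0 0 8 -1;0 0 0 0 0 10 -1;0 0 0 0 0 10 -1"}}

```text
t: 9.7
tcp_pos: [0.5252, -0.0049, 0.1636]
tool_rot: [[0.421, -0.907, -0.001], [-0.907, -0.421, 0.0], [-0.001, 0.001, -1.0]]
contact_force: [-0.0, 0.1, -0.8]
width: 0.634
```

Emit:
{"fn": "jog_arm", "kwargs": {"rows": "0 0.001 0 0 0 3 -1;0 0.001 0 0 0 6 -1;0 0.001 0 0 0 9 -1;0 0.001 0 0 0 12 -1;0 0.001 0 0 0 15 -1;0 0.001 0 0 0 18 -1;0 0.001 0 0 0 20 -1;0 0.001 0 0 0 20 -1"}}

```text
t: 10.5
tcp_pos: [0.525, -0.0049, 0.1433]
tool_rot: [[0.422, -0.907, -0.001], [-0.907, -0.422, -0.001], [0.0, 0.001, -1.0]]
contact_force: [-0.4, 0.5, -1.1]
width: 0.638
```

Emit:
{"fn": "jog_arm", "kwargs": {"rows": "0 0 0 0 0 1 -1;0 0 0 0 0 2 -1;0 0 0 0 0 3 -1;0 0 0 0 0 4 -1;0 0 0 0 0 5 -1;0 0 0 0 0 6 -1;0 0 0 0 0 7 -1;0 0 0 0 0 8 -1;0 0 0 0 0 8 -1"}}

```text
t: 11.4
tcp_pos: [0.525, -0.0049, 0.1355]
tool_rot: [[0.421, -0.907, -0.001], [-0.907, -0.421, -0.001], [0.0, 0.001, -1.0]]
contact_force: [-0.3, 0.5, 3.3]
width: 0.634
```

Contact with the collar (about 4.5 N over baseline). Pushing on.

Emit:
{"fn": "jog_arm", "kwargs": {"rows": "0 0 0 0 0 1 -1;0 0 0 0 0 2 -1;0 0 0 0 0 3 -1;0 0 0 0 0 4 -1;0 0 0 0 0 5 -1;0 0 0 0 0 6 -1;0 0 0 0 0 6.5 -1;0 0 0 0 0 6.5 -1"}}

```text
t: 12.2
tcp_pos: [0.525, -0.0049, 0.1289]
tool_rot: [[0.421, -0.907, -0.001], [-0.907, -0.421, -0.001], [0.0, 0.001, -1.0]]
contact_force: [-0.7, 0.0, 3.0]
width: 0.634
```

Emit:
{"fn": "jog_arm", "kwargs": {"rows": "0 0 0 0 0 0.5 -1;0 0 0 0 0 1 -1;0 0 0 0 0 1.5 -1;0 0 0 0 0 2 -1;0 0 0 0 0 2 -1"}}

```text
t: 12.7
tcp_pos: [0.525, -0.0049, 0.1268]
tool_rot: [[0.421, -0.907, -0.001], [-0.907, -0.421, -0.001], [0.0, 0.001, -1.0]]
contact_force: [-0.8, -0.1, 4.1]
width: 0.634
```

Emit:
{"fn": "jog_arm", "kwargs": {"rows": "0 0 0 0 0 0.5 -1;0 0 0 0 0 1 -1;0 0 0 0 0 1 -1"}}

```text
t: 13.0
tcp_pos: [0.525, -0.0049, 0.1258]
tool_rot: [[0.422, -0.907, -0.001], [-0.907, -0.422, -0.001], [0.0, 0.001, -1.0]]
contact_force: [-1.4, 1.0, 4.3]
width: 0.635
```

Emit:
{"fn": "jog_arm", "kwargs": {"rows": "0 0 0 0 0 0.5 -1;0 0 0 0 0 1 -1;0 0 0 0 0 1 -1"}}

```text
t: 13.3
tcp_pos: [0.525, -0.0049, 0.1253]
tool_rot: [[0.421, -0.907, -0.001], [-0.907, -0.421, -0.001], [0.0, 0.001, -1.0]]
contact_force: [-2.0, 0.9, 10.6]
width: 0.635
```

Emit:
{"fn": "jog_arm", "kwargs": {"rows": "0 0 0 0 0 0.5 -1;0 0 0 0 0 1 -1;0 0 0 0 0 1 -1"}}

```text
t: 13.6
tcp_pos: [0.5251, -0.0049, 0.125]
tool_rot: [[0.421, -0.907, -0.0], [-0.907, -0.421, -0.0], [0.0, 0.0, -1.0]]
contact_force: [-3.6, 0.8, 13.2]
width: 0.637
```

Emit:
{"fn": "jog_arm", "kwargs": {"rows": "0 0 0 0 0 -0.5 1;0 0 0 0 0 -0.5 1;0 0 0 0 0 -0.5 1;0 0 0 0 0 -0.5 1;0 0 0 0 0 -0.5 1;0 0 0 0 0 -0.5 1;0 0 0 0 0 -5 1;0 0 0 0 0 -30 1;0 0 0 0 0 -75 1;0 0 0 0 0 -125 1;0 0 0 0 0 -125 1"}}

```text
t: 14.7
tcp_pos: [0.5285, -0.005, 0.2563]
tool_rot: [[0.421, -0.907, 0.012], [-0.907, -0.421, 0.0], [0.005, -0.011, -1.0]]
contact_force: [0.9, -0.1, -0.5]
width: 0.998
```

```bash
python3 - <<'E'
from h import *
s=robot.state()
print(s["t"],s["tcp_pos"],s["width"])
# viewing pose: narrow ~ 30mm ahead in -y of tool
print(s["tool_rot"].T@(np.array([.444,.321,.25])-s["tcp_pos"])*1000)
E
python3 look.py a8
```

```text
14.7 [ 0.52853795 -0.00498467  0.25629475] 0.9979602822606767
[-331.30121958  -60.53081623    5.27431505]
14.7 [ 0.5285 -0.005   0.2563] [[0.4211, -0.9069, 0.0121], [-0.907, -0.4211, 0.0], [0.0051, -0.011, -0.9999]] 0.9979602822606767 [ 0.94496234 -0.06443481 -0.54001245]
```

View pics/a8.png

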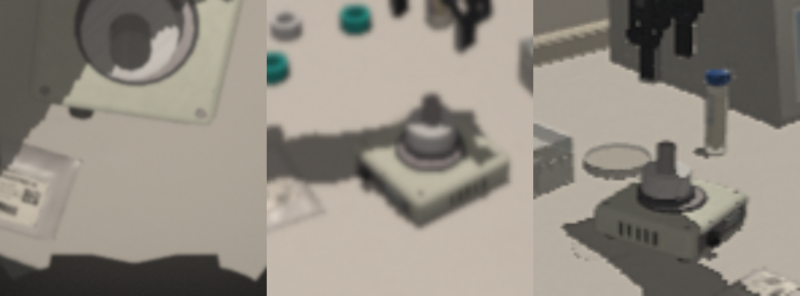

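Emit:
{"fn": "jog_arm", "kwargs": {"rows": "-.011 -.005 0 -331 -60 5 1;-.011 -.005 0 -331 -60 5 1;-.011 -.005 0 -331 -60 5 1;-.011 -.005 0 -331 -60 5 1;-.011 -.005 0 -331 -60 5 1;-.011 -.005 0 -331 -60 5 1;-.011 -.005 0 -331 -60 5 1;-.011 -.005 0 -331 -60 5 1;-.011 -.005 0 -331 -60 5 1;-.011 -.005 0 -331 -60 5 1"}}

```text
t: 15.85
tcp_pos: [0.4397, 0.3188, 0.244]
tool_rot: [[0.42, -0.908, -0.014], [-0.908, -0.42, -0.003], [-0.003, 0.014, -1.0]]
contact_force: [-1.1, -1.0, 0.9]
width: 0.999
```

```bash
cat > nar.py <<'E'
from h import *
import sys
n=sys.argv[1];c0=[float(sys.argv[2]),float(sys.argv[3])]
s=robot.state();p=read_camera("wrist")
print(s["t"],s["tcp_pos"],s["tool_rot"].round(4).tolist())
nr=proj(p,[*c0,.012],s)[0];print("exp",nr)
b=None
for d in regions_of(p,"narrow_center"):
    m=d["region"];col=p["image"][m].mean(0);print(d["at"],d["confidence"],m.sum(),col.round())
    if col.max()-col.min()<25 and b is None: b=d
if b is None: save(p,n+".png");sys.exit()
c,f,k=silfit(p,s,b["region"],c0,0,.024,.021);print(c,f,k)
a=np.linspace(0,6.28,60)
P=[[c[0]+r*np.cos(t),c[1]+r*np.sin(t),.024] for r in(.021,.012) for t in a]
save(p,n+".png",proj(p,P,s))
print("tool delta",s["tool_rot"].T@(np.array([*c,0])-s["tcp_pos"])*1000)
E
python3 nar.py n1 .444 .321
```

```text
15.85 [0.43966405 0.31884006 0.24401745] [[0.4198, -0.9075, -0.014], [-0.9076, -0.4198, -0.003], [-0.0032, 0.014, -0.9999]]
exp [322.42686597 174.54709968]
[243.1, 386.7] 0.82 1329 [ 68. 111. 103.]
[177.2, 334.5] 0.55 1186 [90. 87. 83.]
[0.4515181 0.3188908] 143.25 1552
tool delta [  5.69869444 -14.18334644 243.82656864]
```

View pics/n1.png

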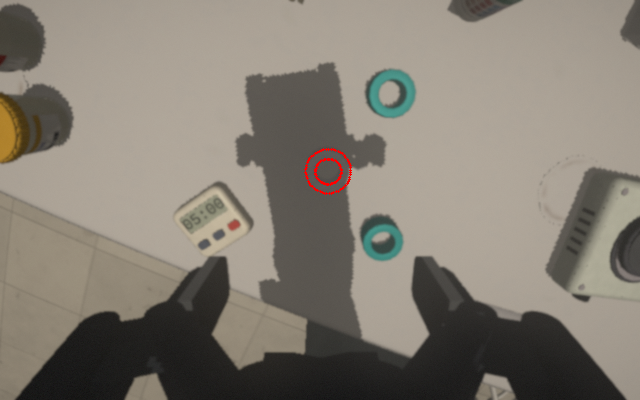

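Emit:
{"fn": "jog_arm", "kwargs": {"rows": ".014 .003 0 4 -9 45 1;.014 .003 0 4 -9 90 1;.014 .003 0 4 -9 90 1;.014 .003 0 4 -9 90 1;.014 .003 0 4 -9 90 1;.014 .003 0 4 -9 90 1"}}

```text
t: 16.55
tcp_pos: [0.45, 0.3194, 0.1569]
tool_rot: [[0.419, -0.908, 0.004], [-0.908, -0.419, 0.004], [-0.002, -0.006, -1.0]]
contact_force: [0.5, -0.7, -0.4]
width: 1.0
```

```bash
python3 nar.py n2 .449 .319
```

```text
16.55 [0.44998604 0.31939575 0.15689663] [[0.4186, -0.9082, 0.0043], [-0.9082, -0.4185, 0.0039], [-0.0017, -0.0056, -1.0]]
exp [322.49927086 213.82650186]
[111.2, 421.9] 0.9 3139 [ 79. 133. 124.]
[302.6, 393.6] 0.69 2300 [ 58. 101.  94.]
[222.6, 322.1] 0.58 2445 [92. 89. 85.]
[0.45123834 0.31908704] 213.375 2979
tool delta [ 1.07643114e+00 -1.34640146e-01  1.56898184e+02]
```

View pics/n2.png

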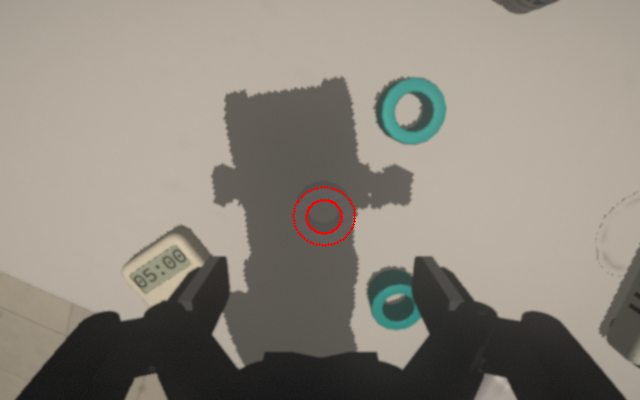

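Emit:
{"fn": "jog_arm", "kwargs": {"rows": "-.005 .002 0 1 0 40 1;-.005 .002 0 1 0 72 1;-.005 .002 0 1 0 80 1;-.005 .002 0 1 0 80 1;-.005 .002 0 1 0 80 1;-.005 .002 0 1 0 80 1"}}

```text
t: 17.25
tcp_pos: [0.4511, 0.3193, 0.078]
tool_rot: [[0.419, -0.908, 0.002], [-0.908, -0.419, 0.001], [-0.0, -0.002, -1.0]]
contact_force: [-0.5, -1.4, -0.0]
width: 1.001
```

```bash
python3 nar.py n3 .451 .319
```

```text
17.25 [0.45108993 0.31931916 0.07802989] [[0.4189, -0.908, 0.0022], [-0.908, -0.4189, 0.0012], [-0.0002, -0.0024, -1.0]]
exp [323.53188336 265.02610958]
[352.0, 403.6] 0.81 586 [49. 71. 66.]
[277.3, 324.9] 0.55 6367 [99. 96. 92.]
[0.2663125  0.34314062] 586.0 586
tool delta [-99.01981666 157.99687673  77.65879978]
```

View pics/n3.png

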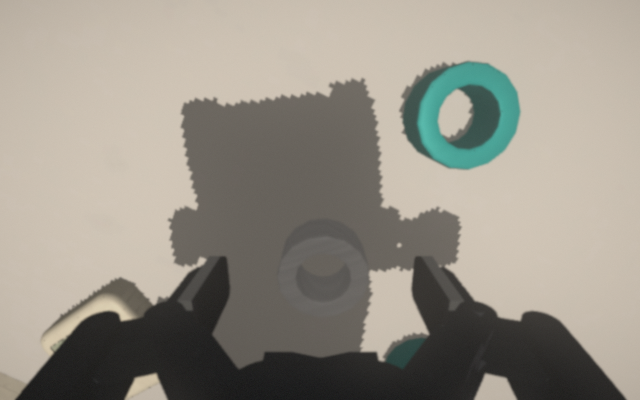

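Emit:
{"fn": "jog_arm", "kwargs": {"rows": "-.002 .001 0 0.5 0.5 1.5 -1;-.002 .001 0 0.5 0.5 1.5 -1;-.002 .001 0 0.5 0.5 1.5 -1;-.002 .001 0 0.5 0.5 1.5 -1;-.002 .001 0 0.5 0.5 1.5 -1;-.002 .001 0 0.5 0.5 1.5 -1;-.002 .001 0 0.5 0.5 1.5 -1;-.002 .001 0 0.5 0.5 1.5 -1;-.002 .001 0 0.5 0.5 1.5 -1"}}

```text
t: 18.25
tcp_pos: [0.4507, 0.3186, 0.0767]
tool_rot: [[0.419, -0.908, 0.001], [-0.908, -0.419, -0.001], [0.001, -0.0, -1.0]]
contact_force: [-1.2, -0.4, 5.4]
width: 0.462
```

Emit:
{"fn": "jog_arm", "kwargs": {"rows": "0 0 0 0 0 -50 -1;0 0 0 0 0 -100 -1;0 0 0 326 151 -172 -1;0 0 0 326 151 -172 -1;0 0 0 326 151 -172 -1;0 0 0 326 151 -172 -1;0 0 0 326 151 -172 -1;0 0 0 326 151 -172 -1;0 0 0 326 151 -172 -1;0 0 0 326 151 -172 -1;0 0 0 326 151 -172 -1;0 0 0 326 151 -172 -1"}}

```text
t: 19.45
tcp_pos: [0.4499, -0.0403, 0.2488]
tool_rot: [[0.418, -0.908, 0.0], [-0.908, -0.418, -0.0], [0.0, -0.0, -1.0]]
contact_force: [-1.3, 0.4, -0.6]
width: 0.465
```

Emit:
{"fn": "jog_arm", "kwargs": {"rows": "0 0 0 0 0 0 -1;0 0 0 0 0 0 -1"}}

```text
t: 19.65
tcp_pos: [0.4498, -0.0387, 0.2485]
tool_rot: [[0.421, -0.907, -0.0], [-0.907, -0.421, 0.001], [-0.001, 0.0, -1.0]]
contact_force: [-0.6, 0.5, -0.1]
width: 0.464
```

```bash
python3 - <<'E'
from h import *
import pickle
s=robot.state();p=read_camera("wrist")
pickle.dump((s,p),open("n5.pkl","wb"))
print(s["t"],s["tcp_pos"],s["tool_rot"].round(4).tolist(),s["width"],s["contact_force"],s["joint_velocities"].round(3))
save(p,"n5b.png",crop=(190,340,240,400),k=4)
save(p,"n5z.png",crop=(20,170,230,430),k=4)
E
```

```text
19.65 [ 0.44977191 -0.03870137  0.24848849] [[0.421, -0.9071, -0.0005], [-0.9071, -0.421, 0.0006], [-0.0007, 0.0002, -1.0]] 0.4636482029118258 [-0.55118893  0.54946224 -0.10138197] [ 0.001 -0.001  0.004 -0.001  0.002  0.001  0.002]
```

View pics/n5b.png

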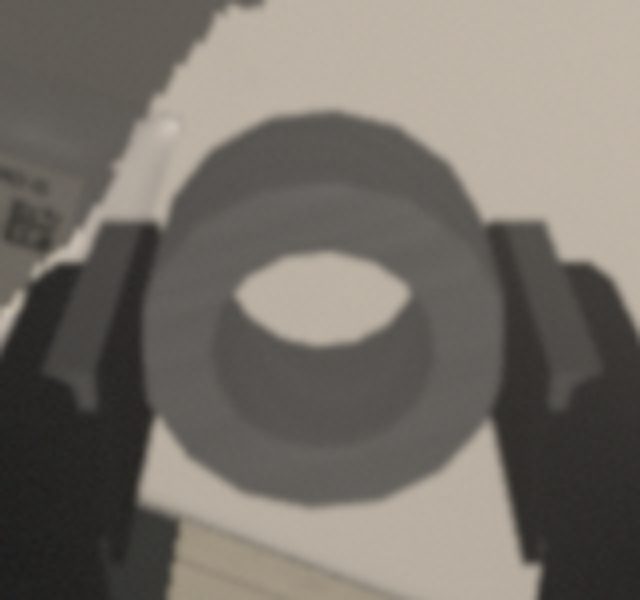

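View pics/n5z.png

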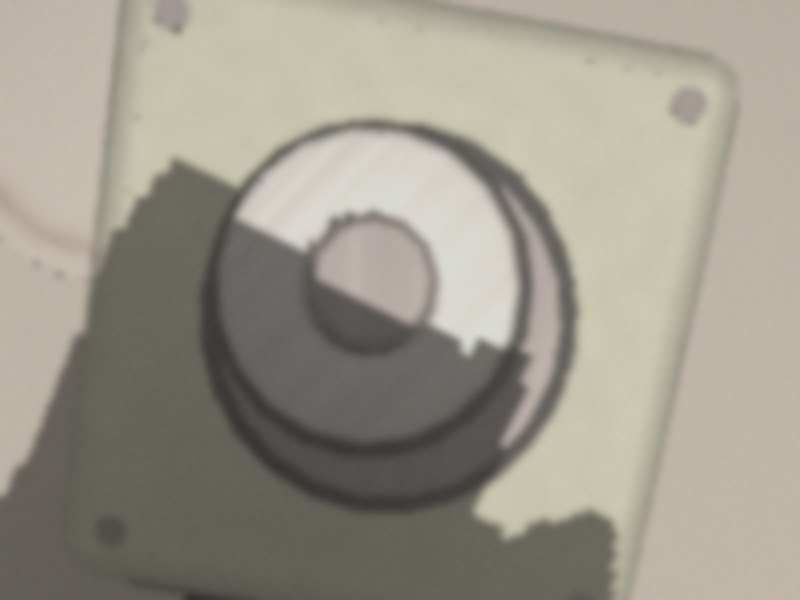

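```bash
python3 - <<'E'
from h import *
import pickle
from scipy.optimize import least_squares
a=np.linspace(0,2*np.pi,360,endpoint=False)
def run(pk,R,m,z):
    D=pickle.load(open(pk,"rb"));s,p=D[:2];A=s["tool_rot"]
    T=lambda x,y,z,r:(np.c_[x+r*np.cos(a),y+r*np.sin(a),0*a+z])@A.T+s["tcp_pos"]
    def f(v):
        zz=v[2] if z is None else z
        o=proj(p,T(v[0],v[1],zz,R),s);b=proj(p,T(v[0],v[1],zz,.012),s)
        return np.array([o[:,0].min(),o[:,0].max(),o[:,1].max(),b[:,0].min(),b[:,0].max(),b[:,1].min(),b[:,1].max()])-m
    r=least_squares(f,[0,0,.05][:3 if z is None else 2]);print(pk,r.x*1000,r.fun.round(2))
mw=np.array([240+72/4,240+573/4,200+525/4,240+210/4,240+435/4,200+222/4,200+420/4])-.4
mn=np.array([240+143/4,240+503/4,190+506/4,240+212/4,240+433/4,190+250/4,190+446/4])-.4
for z in (None,.0504): run("w5.pkl",.028,mw,z)
for z in (None,.0527): run("n5.pkl",.021,mn,z)
s,p=pickle.load(open("n5.pkl","rb"))
c=onz(p,(230+371/4-.4,20+283/4-.4),.1053,s);print(c,s["tool_rot"].T@(np.array([.5246,-.0037,.106])-s["tcp_pos"])*1000,s["tool_rot"].T@(c-s["tcp_pos"])*1000, s["tool_rot"].T@(np.array([.525,-.0049,.106])-s["tcp_pos"])*1000)
E
```

```text
w5.pkl [-1.32661834  0.35257863 52.22618697] [-0.49  0.5   0.92  1.06 -1.07  0.6  -1.51]
w5.pkl [-1.32405475 -0.82054526] [-1.44  1.46  1.52  0.65 -0.66  0.07 -1.3 ]
n5.pkl [-1.3021002   0.80287879 55.38207471] [-1.38  1.26 -0.09  1.21 -1.09  1.24 -1.23]
n5.pkl [-1.29882869 -0.87102595] [-2.39  2.27  0.56  0.63 -0.52  0.54 -0.91]
[ 0.52488523 -0.00367183  0.1053    ] [ -0.14356432 -82.63764167 142.472127  ] [-4.85281423e-02 -8.29083593e+01  1.43172004e+02] [  1.11330998 -82.49528218 142.47124458]
```

Emit:
{"fn": "jog_arm", "kwargs": {"rows": "0 0 0 1.1 -45 0 -1;0 0 0 1.1 -82.5 0 -1;0 0 0 1.1 -82.5 30 -1;0 0 0 1.1 -82.5 58 -1;0 0 0 1.1 -82.5 58 -1;0 0 0 1.1 -82.5 58 -1;0 0 0 1.1 -82.5 58 -1;0 0 0 1.1 -82.5 58 -1"}}

```text
t: 20.5
tcp_pos: [0.5259, -0.0052, 0.1919]
tool_rot: [[0.421, -0.907, 0.002], [-0.907, -0.421, 0.0], [0.001, -0.002, -1.0]]
contact_force: [-0.4, 0.3, -1.5]
width: 0.463
```

```bash
python3 - <<'E'
from h import *
s=robot.state();c=np.array([.5252,-.0049,.106]);print(s["tool_rot"].T@(c-s["tcp_pos"])*1000,s["tool_rot"].round(4)[:,2])
E
python3 look.py a9
```

```text
[-0.55559792  0.67633619 85.92203371] [ 2.3e-03  5.0e-04 -1.0e+00]
20.5 [ 0.5259 -0.0052  0.1919] [[0.4207, -0.9072, 0.0023], [-0.9072, -0.4207, 0.0005], [0.0005, -0.0023, -1.0]] 0.4629370824734695 [-0.35148155  0.2931785  -1.49290468]
```

View pics/a9.png

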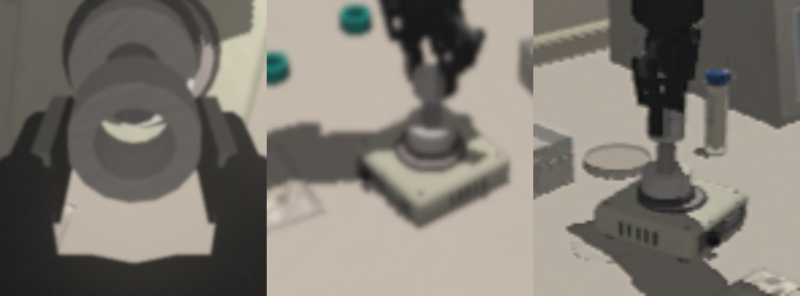

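Emit:
{"fn": "jog_arm", "kwargs": {"rows": "-.002 -.001 0 -0.5 0.7 2 -1;-.002 -.001 0 -0.5 0.7 4 -1;-.002 -.001 0 -0.5 0.7 6 -1;-.002 -.001 0 -0.5 0.7 8 -1;-.002 -.001 0 -0.5 0.7 8 -1;-.002 -.001 0 -0.5 0.7 8 -1"}}

```text
t: 21.25
tcp_pos: [0.5246, -0.0051, 0.1833]
tool_rot: [[0.421, -0.907, -0.001], [-0.907, -0.421, 0.001], [-0.001, 0.001, -1.0]]
contact_force: [-0.0, -0.3, -0.1]
width: 0.461
```

Emit:
{"fn": "jog_arm", "kwargs": {"rows": "0 0 0 0 0 0.7 -1;0 0 0 0 0 1.4 -1;0 0 0 0 0 2.1 -1;0 0 0 0 0 2.8 -1;0 0 0 0 0 2.8 -1"}}

```text
t: 21.75
tcp_pos: [0.5246, -0.0051, 0.1804]
tool_rot: [[0.421, -0.907, -0.001], [-0.907, -0.421, 0.001], [-0.001, 0.001, -1.0]]
contact_force: [0.6, -0.4, -1.0]
width: 0.468
```

Emit:
{"fn": "jog_arm", "kwargs": {"rows": "0 0.001 0 0.2 -0.4 1 -1;0 0.001 0 0.2 -0.4 2 -1;0 0.001 0 0.2 -0.4 3 -1;0 0.001 0 0.2 -0.4 4 -1;0 0.001 0 0.2 -0.4 4 -1"}}

```text
t: 22.25
tcp_pos: [0.5249, -0.005, 0.1762]
tool_rot: [[0.421, -0.907, -0.001], [-0.907, -0.421, -0.0], [-0.0, 0.001, -1.0]]
contact_force: [-0.5, -0.5, -0.1]
width: 0.46
```

Emit:
{"fn": "jog_arm", "kwargs": {"rows": "0 0 0 0 0 2 -1;0 0 0 0 0 4 -1;0 0 0 0 0 6 -1;0 0 0 0 0 8 -1;0 0 0 0 0 10 -1;0 0 0 0 0 12 -1;0 0 0 0 0 14 -1;0 0 0 0 0 16 -1;0 0 0 0 0 18 -1;0 0 0 0 0 20 -1;0 0 0 0 0 20 -1"}}

```text
t: 23.35
tcp_pos: [0.5247, -0.0051, 0.1559]
tool_rot: [[0.421, -0.907, -0.002], [-0.907, -0.421, -0.0], [-0.0, 0.002, -1.0]]
contact_force: [0.0, 0.8, -0.4]
width: 0.462
```

Emit:
{"fn": "jog_arm", "kwargs": {"rows": ".002 .001 0 0 0 1 -1;.002 .001 0 0 0 2 -1;.002 .001 0 0 0 3 -1;.002 .001 0 0 0 3 -1"}}

```text
t: 23.75
tcp_pos: [0.5247, -0.0051, 0.1528]
tool_rot: [[0.421, -0.907, 0.0], [-0.907, -0.421, -0.0], [0.001, -0.0, -1.0]]
contact_force: [-0.1, -1.2, -2.0]
width: 0.462
```

Emit:
{"fn": "jog_arm", "kwargs": {"rows": "0 0 0 0 0 0.5 -1;0 0 0 0 0 1 -1;0 0 0 0 0 1 -1"}}

```text
t: 24.05
tcp_pos: [0.5248, -0.0051, 0.1521]
tool_rot: [[0.421, -0.907, 0.001], [-0.907, -0.421, -0.0], [0.001, -0.0, -1.0]]
contact_force: [-0.8, 0.7, 2.3]
width: 0.467
```

Contact as predicted (0.152). Press to about 15–20 N.

Emit:
{"fn": "jog_arm", "kwargs": {"rows": "0 0 0 0 0 0.5 -1;0 0 0 0 0 1 -1;0 0 0 0 0 1 -1"}}

```text
t: 24.35
tcp_pos: [0.5248, -0.0051, 0.1517]
tool_rot: [[0.421, -0.907, 0.001], [-0.907, -0.421, -0.0], [0.001, -0.001, -1.0]]
contact_force: [-1.5, -0.5, 7.7]
width: 0.463
```

Emit:
{"fn": "jog_arm", "kwargs": {"rows": "0 0 0 0 0 0.5 -1;0 0 0 0 0 1 -1;0 0 0 0 0 1 -1"}}

```text
t: 24.65
tcp_pos: [0.5248, -0.0051, 0.1514]
tool_rot: [[0.421, -0.907, 0.001], [-0.907, -0.421, -0.0], [0.001, -0.001, -1.0]]
contact_force: [-2.2, -0.3, 10.8]
width: 0.464
```

Emit:
{"fn": "jog_arm", "kwargs": {"rows": "0 0 0 0 0 0.8 -1;0 0 0 0 0 1.6 -1;0 0 0 0 0 1.6 -1"}}

```text
t: 24.95
tcp_pos: [0.5249, -0.005, 0.151]
tool_rot: [[0.421, -0.907, 0.002], [-0.907, -0.421, -0.0], [0.001, -0.002, -1.0]]
contact_force: [-3.0, 0.3, 14.0]
width: 0.463
```

Emit:
{"fn": "jog_arm", "kwargs": {"rows": "-.002 0 0 0 0 -0.7 1;-.002 0 0 0 0 -0.7 1;-.002 0 0 0 0 -0.7 1;-.002 0 0 0 0 -0.7 1;-.002 0 0 0 0 -0.7 1;-.002 0 0 0 0 -0.7 1;-.002 0 0 0 0 -5 1;-.002 0 0 0 0 -25 1;-.002 0 0 0 0 -60 1;-.002 0 0 0 0 -100 1;-.002 0 0 0 0 -100 1;-.002 0 0 0 0 -100 1"}}

```text
t: 26.15
tcp_pos: [0.525, -0.005, 0.2521]
tool_rot: [[0.421, -0.907, 0.002], [-0.907, -0.421, -0.001], [0.002, -0.002, -1.0]]
contact_force: [-0.8, 1.1, 0.3]
width: 0.998
```

Emit:
{"fn": "jog_arm", "kwargs": {"rows": "0 0 0 0 80 0 1;0 0 0 0 80 0 1;0 0 0 0 80 0 1;0 0 0 0 80 0 1;0 0 0 0 80 0 1"}}

```text
t: 26.65
tcp_pos: [0.4533, -0.0382, 0.2515]
tool_rot: [[0.421, -0.907, 0.002], [-0.907, -0.421, -0.001], [0.002, -0.002, -1.0]]
contact_force: [-0.6, -1.1, -0.2]
width: 1.003
```

```bash
python3 - <<'E'
from h import *
import pickle
s=robot.state();p=read_camera("wrist");q=read_camera("side");r=read_camera("scene")
print(s["t"],s["tcp_pos"],s["width"])
a=np.linspace(0,2*np.pi,180,endpoint=False)
c=(.5248,-.0040)
def C(z,R): return np.c_[c[0]+R*np.cos(a),c[1]+R*np.sin(a),0*a+z]
for nm,cam,sx,(r0,c0,h,w) in (("w",p,s,(20,230,150,200)),("s",q,None,(160,275,80,90)),("r",r,None,(140,280,75,90))):
    k=4 if nm=="w" else 4.4
    im=cv2.resize(cam["image"][r0:r0+h,c0:c0+w,::-1],None,fx=k,fy=k,interpolation=cv2.INTER_CUBIC);i2=im.copy()
    for P in [C(.106,.01075),C(.1,.021),C(.076,.028),C(.052,.033)]:
        for u in proj(cam,P,sx): cv2.circle(i2,(int((u[0]+.5-c0)*k),int((u[1]+.5-r0)*k)),1,(0,0,255),-1)
    cv2.imwrite(f"pics/end_{nm}.png",i2 if nm=="w" else np.hstack([im,i2]))
E
```

```text
26.65 [ 0.45325814 -0.0381952   0.25146298] 1.0025444723254193
```

View pics/end_w.png

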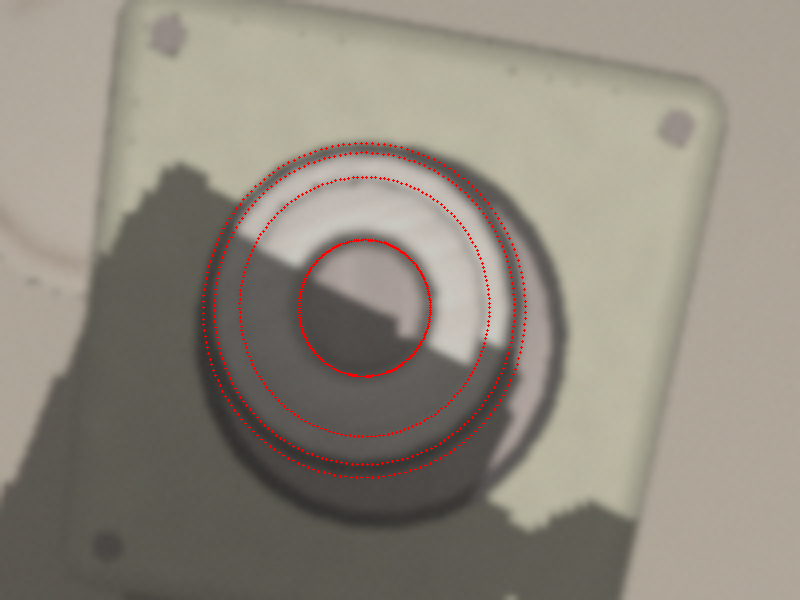

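View pics/end_s.png

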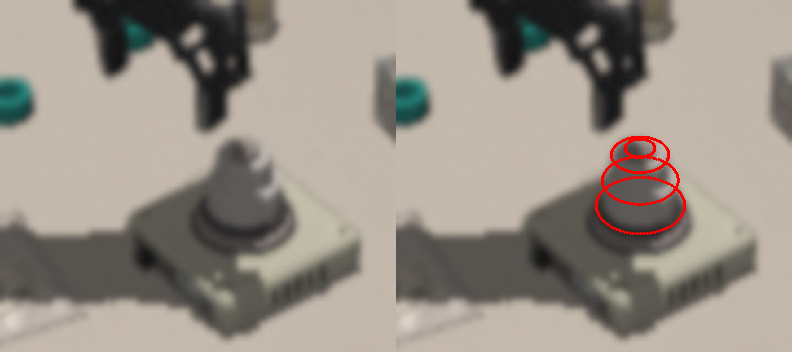

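View pics/end_r.png

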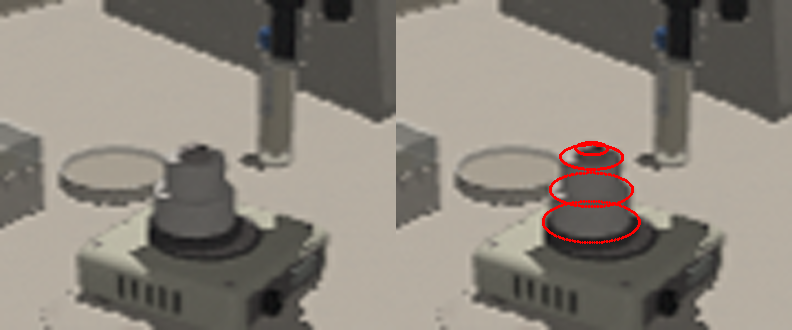

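```bash
python3 -c "
from h import *
print(workorder.job_done(), robot.state()['t'])"
```

```text
the job is handed in; nothing more can be done
the job is handed in; nothing more can be done
```

I threaded the wide bush onto the spindle, pushed the collar down to its stop with it, and set the narrow grey bush on top. Then I let go, backed the gripper clear and handed the job in at about 27 s. The hand-in gives no verdict.

- **Force:** the highest reading I saw was 14 N vertical, against the 40 N limit. Readings come only at the end of each move. No sideways load showed while threading either bush.
- **Seating:** the collar stopped, by the force rise, about 0.8 mm lower than expected for fully home. That is within the measuring error. The narrow bush made contact at the height predicted from the seated wide bush.
- **Final pictures:** in the wrist, side and scene views, the outlines of both bushes and the spindle match the expected seated heights and centring to within a pixel or two. The side and scene views show the stack upright. The collar's exact depth comes from the force readings, not the pictures.
- **Bystanders:** the arm never went near them on purpose and the force readings showed no knock, but I did not re-measure their positions at the end.

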